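# Clamp a re-heeled sole in the heel press until its tell-tale tab pops

## Robot

A 7-joint arm with a two-finger parallel gripper is mounted at the origin on the work surface. World frame = base frame: x ahead of the robot, y to its left, z up, the work surface at z = 0. Lengths are in mm, angles in rad, forces in N, time in s.
With the tool pointing down it reaches from about 350 to 900 mm from the base axis. Payload 7.2 kg.
Tool frame: the origin (TCP) lies on the centre line of the jaws, within the pads' length; the fingertips stand 19 mm ahead of it and the grasp point (between the pads) is the TCP; z points along the fingers, y is the line along which they close (so a half turn about z gives the same grasp; the last joint's range is limited). The gripper opens to 88 mm and grips with 3 to 60 N. Pads are 20 mm wide; open, the fingers measure 115 mm over their backs; the gripper's body (75 mm by 178 mm) begins 61 mm behind the grasp point.
Start: joints at [1.119, 0.411, -0.013, 1.596, 0.006, 1.134, -0.082], TCP at [234.018, -579.538, 241.653] pointing down, gripper open.
Joint ranges: [-2.95, 2.95], [-0.29, 1.99], [-1.47, 1.44], [0.14, 2.54], [-1.03, 4.17], [0.13, 1.85], [-2.86, 2.86]. Speed limits (rad/s): [2.39, 2.39, 3.01, 3.01, 3.14, 3.14, 3.14].

## Interface

Orientations are given as a rotation vector (axis times angle).
In Python, from rig import r, cams gives the robot as it stands. The module is installed in compiled form; this text tells all that it offers.
- The arm moves only by the tool carry_out, never from a script. Its argument "motion" is a list of rows, each a list of 7 numbers: the shift along the tool's x, y, z in units of 25 mm (1.0 is 25 mm), then the turn, a rotation vector about the tool's x, y, z in units of 8 degrees (1.0 is 8 degrees), then the opening, from 0 (shut) to 1 (fully open). In form: [[dx, dy, dz, rx, ry, rz, grip], ...]. A call has 1 to 10 rows; each row shifts and turns the commanded pose from where the row before left it, along the tool's axes as they then stand; what a row does not reach is not made up. A row lasts 1/8 s, in which the tool goes at most 62.5 mm and 10.7 degrees, less where a joint would pass 70% of its speed; a pose out of reach is approached as far as the arm can. A call is refused whole if a number of a shift passes 1 or a number of a turn 1, either way. A call with a gripper value outside its range is refused whole. The fingers move at their own pace and stop on an object; "force" is the grip in N (left out, the last holds). Time passes only in rows, so rows that do not move let the fingers close. It gives the time, the measured TCP pose, the force, the opening and the grip force at its end, in the units of the state.
- r.observe(): the state, without advancing time (a new reading comes with each control period).
- cams.grab_frame(name): name is "side" or "top"; returns the picture (384x512x3 uint8, red, green, blue); there is no depth.
- cams.camera_params(name): a dict with "fx", "fy", "cx", "cy" (pixels), "view" (4x4, takes a point from world to camera coordinates). Camera axes: x right, y up, looking along -z (the intrinsics and any distortion apply to the point x, -y, -z); pixel columns grow to the right and rows downward; lengths in mm; the calibration is good to about 2 mm. A picture is of the moment at which its call begins. camera_params takes no time and is no camera call.
- r.sign_off(): hands the job in; it is judged then, once.
The state is a dict: "t": time; "joints": joint angles; "dq": joint speeds; "joint_torque": joint torques, N m; "position": TCP position; "tcp_rot": TCP orientation; "wrist_force": force on the tool from outside, world axes, zero at the start; "moment": the same for the moment, N m; "width": finger opening in mm; "gripper_force": force on a finger pad.
Only numpy, scipy, OpenCV 4.12 (cv2) and the standard library are available. Lean on these libraries where they do the work, as an engineer would, in place of code of your own. Each camera call takes 0.05 s, during which the arm holds its last target. There are 200 camera calls.

## Task

Tighten the heel press by turning its black T-handle clockwise (seen from the handle end) until the red force tab pops out of the side of the press, then stop and let go, leaving the heel clamped. Do not go on by more than a fifth of a turn after the tab is out, as that crushes the heel, and do not shift the tins or the brush standing around.

Things in the scene. Friction and masses are not known exactly. Their poses are not given: they have to be found in the camera images.
- handle (a point): Centre of the black T-handle, a straight bar 120 mm long, 18 wide and 26 deep (along the screw), centred on the screw's end. Axes: x along the bar, y across its width, z along the screw, outward (mostly up; leans 30 degrees, to the robot's left). Tightening turns it clockwise seen from outside (negative about z); it sinks 3.18 mm per rad. Below it: a thin spindle, then 15 mm or more free.
- screw (a joint): Angle of the T-handle in rad, growing as it is tightened; 0 = backed off; starts at 0.6 to 1.9, hard end at 6.5. Stays where it is left. Friction about 0.2 N m, up to 0.35 N m when clamped. The steel pad under the screw meets the heel at about 2.5 rad and the tab pops at about 4.1 rad.
- anvil (a joint): How far the heel on its sprung anvil is pressed down along the screw, in m: 0 free; once the pad touches the heel it grows 3.18 mm per rad of the screw, stiffness 5 N/mm. The tab is let go at about 0.005 (about 30 N); more than 0.0095 crushes the heel.
- tab (a joint): How far the red tab sticks out, in m: 0 = in (flush with the press side), 0.024 = popped out. It is sprung and a catch lets it go when the set force is reached, all at once.
- tab_face (a point): Centre of the outer end face (54 x 16 mm) of the red tab, on the +y side of the press (away from the robot), below the anvil. Axes of the leaning press: z along the screw, outward; y level, the way the tab moves out.
- press: The teal heel press, fixed to the bench on a dark steel foot 250 x 190 mm. Origin on the bench, z up, x roughly to the robot's right (yaw -66 to -112 degrees). The screw's axis passes 130 mm above the origin and leans 30 degrees towards -x. A tan sole with a black heel lies across it, heel under the screw, toe to -y (to the robot), 165 mm from the origin. Nothing stands above or beside the handle.
- glue_tin_mid (a point): Centre of a standing yellow tin, 84 mm across, 78 mm high, loose. To be left alone.
- polish_tin_mid (a point): Centre of a steel tin with a blue lid, 93 mm across, 40 mm high, loose. To be left alone.
- brush_mid (a point): Centre of a wooden shoe brush, 170 mm long (along its y), 50 mm wide, 45 mm high, lying bristles down, loose. To be left alone.

How it is judged:
By the outcome, as a careful person would: the job done as asked, in the order asked, and still so for the second after the job is handed in, with the robot touching nothing.
It also fails if it takes over 72 s, if anything falls off the work surface, if the arm or the gripper's body presses on something with over 40 N, if the wrist force passes 120 N, or if a joint passes its speed limit or range.

## Working session

There is one attempt and no reset: what is moved stays moved. The work goes in short steps, Python scripts to look and compute and a tool call to move; the robot and the scene stay as the last step left them, time stands still between calls to the robot, and variables do not carry over. Pictures are saved under pics/ and viewed, at most 10 in all, crops included, and the job is handed in when it is done.

Besides the shell and the picture viewer there is one more tool, called by a JSON object that holds its "name" and its "arguments", one argument or row to a line. carry_out: Moves the arm, as the interface text tells. Its arguments: {"type":"object","properties":{"motion":{"type":"array","items":{"type":"array","items":{"type":"number"}}},"force":{"type":"number"}},"required":["motion"]}

```bash
mkdir -p pics; python3 - <<'E'
from rig import r,cams
import cv2,numpy as np
print(r.observe())
for n in("side","top"):
    f=cams.grab_frame(n);cv2.imwrite(f"pics/{n}0.png",f[:,:,::-1]);p=cams.camera_params(n);print(n,p)
E
```

```text
{'t': 0.0, 'joints': array([ 1.11880978,  0.4118776 , -0.01273951,  1.597011  ,  0.00559804,
        1.13431222, -0.08219227]), 'dq': array([ 7.28670097e-04,  4.82218823e-04, -1.69775926e-04, -2.02983366e-03,
       -8.26531781e-05,  1.02587732e-03,  2.45935473e-04]), 'joint_torque': array([ 3.23208315e-04, -5.87949264e+01,  6.41816072e-01, -2.91065186e+01,
       -5.39819151e-02,  1.83452549e-02,  1.54068848e-04]), 'position': array([ 233.82591835, -579.11000892,  240.83633621]), 'tcp_rot': array([-3.08241754e+00, -5.98954439e-01,  6.22216430e-04]), 'wrist_force': array([0.64155679, 0.42837567, 0.91950964]), 'moment': array([ 0.01514886, -0.01900996,  0.00716167]), 'gripper_force': 0.0, 'width': 87.63427684242967}
side {'fx': 347.0688010800327, 'fy': 347.0688010800327, 'cx': 251.82007175823767, 'cy': 195.69059713852914, 'view': array([[-7.84324117e-01,  6.20249586e-01, -1.12307815e-02,
         4.93997894e+02],
       [-4.97065362e-01, -6.17516222e-01,  6.09589814e-01,
         1.34857799e+02],
       [ 3.71162640e-01,  4.83698425e-01,  7.92637451e-01,
        -1.14701533e+03],
       [ 0.00000000e+00,  0.00000000e+00,  0.00000000e+00,
         1.00000000e+00]])}
top {'fx': 486.2837905453964, 'fy': 486.2837905453964, 'cx': 259.8005596995891, 'cy': 191.29150368363293, 'view': array([[ 1.53729364e-02, -9.99861950e-01,  6.30502850e-03,
        -7.11371507e+01],
       [ 9.79689089e-01,  1.63230560e-02,  1.99857064e-01,
        -6.01588820e+02],
       [-1.99932391e-01,  3.10457768e-03,  9.79804777e-01,
        -1.03040247e+03],
       [ 0.00000000e+00,  0.00000000e+00,  0.00000000e+00,
         1.00000000e+00]])}
```

View pics/side0.png

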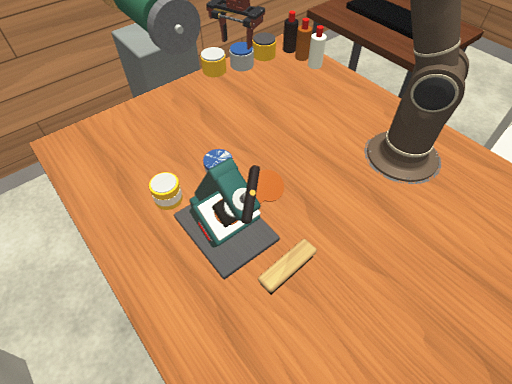

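View pics/top0.png

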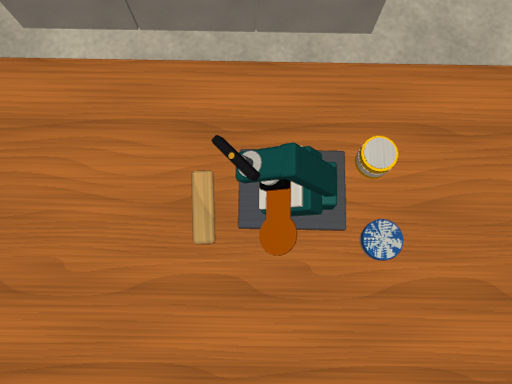

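The side view shows the handle bar from about (255,168) to (248,222), with its yellow centre dot near (252,193) and the red tab edge near (204,230). In the top view the bar runs from (215,138) to (257,177), with the dot near (232,155). The brush is on the robot's left of the press and the tins are on the right.

```bash
cat > h.py <<'E'
import numpy as np,cv2
from rig import r,cams
from scipy.spatial.transform import Rotation as R
def ray(n,uv):
    p=cams.camera_params(n);V=p["view"];Rm=V[:3,:3];c=-Rm.T@V[:3,3]
    d=np.array([(uv[0]-p["cx"])/p["fx"],-(uv[1]-p["cy"])/p["fy"],-1]);d=Rm.T@d
    return c,d/np.linalg.norm(d)
def proj(n,P):
    p=cams.camera_params(n);q=p["view"]@np.r_[P,1];return np.array([p["cx"]-p["fx"]*q[0]/q[2],p["cy"]+p["fy"]*q[1]/q[2]])
def plane(n,uv,p0,nn):
    c,d=ray(n,uv);return c+d*((p0-c)@nn)/(d@nn)
def tri(a,b):
    c1,d1=ray("side",a);c2,d2=ray("top",b)
    s=np.linalg.lstsq(np.c_[d1,-d2],c2-c1,rcond=None)[0]
    A,B=c1+s[0]*d1,c2+s[1]*d2;return (A+B)/2,np.linalg.norm(A-B)
E
python3 - <<'E'
from h import *
f={n:cv2.imread(f"pics/{n}0.png") for n in("side","top")}
C={}
for n,box in(("side",(235,155,270,232)),("top",(205,128,262,185))):
    x0,y0,x1,y1=box;im=f[n][y0:y1,x0:x1].astype(int);hsv=cv2.cvtColor(im.astype(np.uint8),cv2.COLOR_BGR2HSV)
    m=(hsv[...,0]>18)&(hsv[...,0]<34)&(hsv[...,1]>150)&(hsv[...,2]>140)
    y,x=np.nonzero(m);C[n]=np.array([x.mean()+x0,y.mean()+y0]);print(n,"dot",C[n],len(x),x.std(),y.std())
    k=(im.max(2)<50).astype(np.uint8);num,l,s,c=cv2.connectedComponentsWithStats(k)
    i=1+s[1:,4].argmax();pts=np.argwhere(l==i)[:,::-1]+[x0,y0]
    print(cv2.minAreaRect(pts.astype(np.float32)),len(pts))
# foot yaw
hsv=cv2.cvtColor(f["top"],cv2.COLOR_BGR2HSV);b=f["top"].astype(int)
k=((hsv[...,1]<60)&(hsv[...,2]<110)&(hsv[...,2]>40));k[:100]=0;k=k.astype(np.uint8)
cs=max(cv2.findContours(k,0,2)[0],key=cv2.contourArea);h=cv2.convexHull(cs)[:,0]
q=np.array([plane("top",u,np.array([0,0,12.]),np.array([0,0,1.]))[:2] for u in h],np.float32)
print("foot",cv2.minAreaRect(q))
P,e=tri(C["side"],C["top"]);print("dot3d",P,e)
E
python3 -c "
import cv2
a=cv2.imread('pics/side0.png')[140:260,160:300];b=cv2.imread('pics/top0.png')[110:230,190:330]
cv2.imwrite('pics/c.png',cv2.resize(cv2.hconcat([a,b]),None,fx=2.8,fy=2.8,interpolation=2))"
```

```text
side dot [252.28 192.12] 25 1.5367498169838838 1.4232357499725756
((245.673095703125, 200.13461303710938), (2.5495095252990723, 26.279560089111328), 11.309932708740234) 40
top dot [230.96 155.24] 25 1.3108775686539151 1.5304901175767192
((235.50001525878906, 162.5), (66.46803283691406, 18.384775161743164), 45.0) 638
foot ((620.1571044921875, -198.04489135742188), (125.79241180419922, 188.337890625), 89.90313720703125)
dot3d [620.27595945  -7.23853292 289.29486286] 2.362350872787775
```

View pics/c.png

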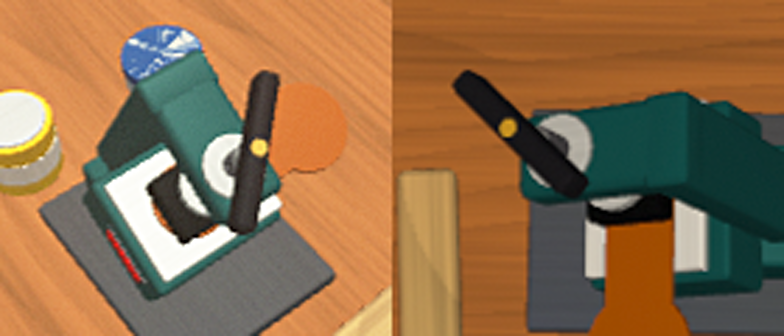

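The crop shows the dot on the bar's outer face, with the bar running up-left to down-right in the top view and nothing blocking it. The tab is flush, a thin red line at about (204,230) in the side view.

```bash
cat >> h.py <<'E'
z=np.array([0,0,1.])
def delta(Pt,Rt):
    s=r.observe();Rc=R.from_rotvec(s["tcp_rot"])
    return Rc.inv().apply(Pt-s["position"])/25, np.degrees((Rc.inv()*Rt).as_rotvec())/8
E
python3 - <<'E'
from h import *
c=[plane("top",u,np.array([0,0,10.]),z) for u in((239,228),(346,230),(345,150))]
e=c[1]-c[0];print("foot corners",np.round(c),"yaw",np.degrees(np.arctan2(e[1],e[0])))
yaw=np.arctan2(e[1],e[0]);xp=np.array([np.cos(yaw),np.sin(yaw),0])
n=np.cos(np.pi/6)*z-.5*xp;D,_=tri((252.28,192.12),(230.96,155.24))
for nm,a,b in(("top",(216.4,136.8),(255.4,177.9)),("side",(255.7,166.8),(245.7,221.4))):
    A,B=plane(nm,a,D,n),plane(nm,b,D,n);u=(A-B)/np.linalg.norm(A-B);print(nm,A,B,np.linalg.norm(A-B),u,(A+B)/2-D)
E1,e1=tri((255.7,166.8),(216.4,136.8));E2,e2=tri((245.7,221.4),(255.4,177.9));u=E1-E2;print(E1,e1,E2,e2,np.linalg.norm(u),u/np.linalg.norm(u)@n)
u=u-n*(u@n);u/=np.linalg.norm(u)
print("n",n,"bar",u,"centre",D-13*n)
print("cur R",R.from_rotvec(r.observe()["tcp_rot"]).as_matrix().round(3))
for s in(1,-1):
    Rt=R.from_matrix(np.c_[s*u,np.cross(-n,s*u),-n]);print(s,(Rt.as_rotvec()),delta(D-13*n+100*n,Rt))
E
```

```text
foot corners [[ 526.  -15.   10.]
 [ 525. -263.   10.]
 [ 717. -264.   10.]] yaw -90.14984362116591
top [660.32875093  20.59154328 273.16673923] [574.04885029 -52.76360281 315.64848366] 120.95411247073723 [ 0.71332755  0.60647087 -0.35122199] [-3.08715885 -8.84749684  5.11274858]
side [582.90211551 -41.04125341 308.86723748] [664.26870645  29.23821759 268.16864754] 114.96130387646504 [-0.70777373 -0.61133154  0.35401991] [ 3.30945153  1.33701501 -0.77692035]
[624.87531258  10.8858546  382.33992581] 0.8843146241769715 [614.14911167 -48.27624486 130.2955701 ] 8.829301767238633 259.1168899304542 0.9566022094322683
n [0.00130763 0.49999829 0.8660254 ] bar [ 0.1377651  -0.85785858  0.49507518] centre [620.25896025 -13.73851069 278.03653261]
cur R [[ 0.927  0.374 -0.001]
 [ 0.374 -0.927  0.001]
 [-0.    -0.001 -1.   ]]
1 [ 2.04102042 -1.77740918  0.47482346] (array([ 23.55450568, -17.04402465,  -4.92734658]), array([-3.74047383,  2.15701175, 12.6758057 ]))
-1 [ 1.80290566  2.07029834 -0.55599627] (array([ 23.55450568, -17.04402465,  -4.92734658]), array([-2.01948302, -3.50198527, -9.255364  ]))
```

{"name": "carry_out", "arguments": {
  "motion": [
    [0.98,-0.71,-0.6,0,0,0,1],
    [0.98,-0.71,-0.6,0,0,0,1],
    [0.98,-0.71,-0.6,0,0,0,1],
    [0.98,-0.71,-0.6,0,0,0,1],
    [0.98,-0.71,-0.6,0,0,0,1],
    [0.98,-0.71,-0.6,0,0,0,1],
    [0.98,-0.71,-0.6,0,0,0,1],
    [0.98,-0.71,-0.6,0,0,0,1],
    [0.98,-0.71,-0.6,0,0,0,1],
    [0.98,-0.71,-0.6,0,0,0,1]
  ]
}}

```text
t: 1.35
position: [395.0, -322.2, 391.8]
tcp_rot: [-3.084, -0.599, 0.001]
wrist_force: [0.3, 0.2, 0.6]
width: 87.8
gripper_force: 0.0
```

{"name": "carry_out", "arguments": {
  "motion": [
    [0.98,-0.71,0,0,0,0,1],
    [0.98,-0.71,0,0,0,0,1],
    [0.98,-0.71,0,0,0,0,1],
    [0.98,-0.71,0,0,0,0,1],
    [0.98,-0.71,0,0,0,0,1],
    [0.98,-0.71,0,0,0,0,1],
    [0.98,-0.71,0,0,0,0,1],
    [0.98,-0.71,0,0,0,0,1],
    [0.98,-0.71,0,0,0,0,1],
    [0.98,-0.71,0,0,0,0,1]
  ]
}}

```text
t: 2.6
position: [555.7, -66.1, 391.3]
tcp_rot: [-3.084, -0.599, 0.001]
wrist_force: [0.5, 0.3, 0.6]
width: 87.9
gripper_force: 0.0
```

```bash
cat >> h.py <<'E'
yaw=np.radians(-90.1);xp=np.array([np.cos(yaw),np.sin(yaw),0]);n=np.cos(np.pi/6)*z-.5*xp
C0=np.array([620.3,-13.7,278.]);u0=np.array([.711,.609,-.352]);u0-=n*(u0@n);u0/=np.linalg.norm(u0)
def Rbar(s,a=0): # a: tightening angle from start
    u=R.from_rotvec(-a*n).apply(s*u0);return R.from_matrix(np.c_[u,np.cross(-n,u),-n])
E
python3 - <<'E'
from h import *
o=r.observe();print(o["t"],o["joints"].round(3),o["position"],o["wrist_force"])
print(R.from_rotvec(o["tcp_rot"]).as_matrix().round(2))
for s in(1,-1):print(s,[x.round(2) for x in delta(C0+100*n,Rbar(s))])
E
```

```text
2.6 [ 0.348  0.239 -0.397  1.505  0.093  1.418 -1.24 ] [555.7091904  -66.07951916 391.252214  ] [0.51800382 0.28113538 0.61598516]
[[ 0.93  0.37 -0.  ]
 [ 0.37 -0.93  0.  ]
 [-0.   -0.   -1.  ]]
1 [array([ 3.93, -2.83,  1.06]), array([-3.15, -2.07, -2.77])]
-1 [array([ 3.93, -2.83,  1.06]), array([-2.86,  4.35, 19.06])]
```

{"name": "carry_out", "arguments": {
  "motion": [
    [0.8,-0.57,-0.5,-0.63,-0.41,-0.55,1],
    [0.8,-0.57,-0.5,-0.63,-0.41,-0.55,1],
    [0.8,-0.57,-0.5,-0.63,-0.41,-0.55,1],
    [0.8,-0.57,-0.5,-0.63,-0.41,-0.55,1],
    [0.8,-0.57,-0.5,-0.63,-0.41,-0.55,1],
    [0,0,0,0,0,-1,1],
    [0,0,0,0,0,-1,1],
    [0,0,0,0,0,-1,1],
    [0,0,0,0,0,-1,1],
    [0,0,0,0,0,-1,1]
  ]
}}

```text
t: 3.85
position: [605.1, 53.8, 427.2]
tcp_rot: [2.005, 1.83, -0.488]
wrist_force: [0.1, -0.5, 0.6]
width: 87.8
gripper_force: 0.0
```

{"name": "carry_out", "arguments": {
  "motion": [
    [0,0,0,0,0,-1,1],
    [0,0,0,0,0,-1,1],
    [0,0,0,0,0,-1,1],
    [0,0,0,0,0,-1,1],
    [0,0,0,0,0,-1,1],
    [0,0,0,0,0,-1,1],
    [0,0,0,0,0,-1,1],
    [0,0,0,0,0,-1,1]
  ]
}}

```text
t: 4.85
position: [605.1, 53.7, 427.2]
tcp_rot: [0.782, 2.8, -0.747]
wrist_force: [1.3, 1.3, 0.2]
width: 87.6
gripper_force: 0.0
```

```bash
python3 - <<'E'
from h import *
o=r.observe();print(o["t"],o["joints"].round(3),o["position"],o["wrist_force"])
for s in(1,-1):print(s,[x.round(2) for x in delta(C0+60*n,Rbar(s))])
E
```

```text
4.85 [ 0.037  0.463 -0.726  1.293  0.72   1.811  0.403] [605.09310671  53.7168936  427.24986204] [1.34088987 1.3068347  0.20303683]
1 [array([-0.19,  0.86,  4.12]), array([ 2.000e-02, -1.000e-02,  1.301e+01])]
-1 [array([-0.19,  0.86,  4.12]), array([ 0.01,  0.02, -9.49])]
```

{"name": "carry_out", "arguments": {
  "motion": [
    [0,0,0,0,0,-1,1],
    [0,0,0,0,0,-1,1],
    [0,0,0,0,0,-1,1],
    [0,0,0,0,0,-1,1],
    [0,0,0,0,0,-1,1],
    [0,0,0,0,0,-1,1],
    [0,0,0,0,0,-1,1],
    [0,0,0,0,0,-1,1],
    [0,0,0,0,0,-1,1],
    [0,0,0,0,0,-0.5,1]
  ]
}}

```text
t: 6.1
position: [605.1, 53.7, 427.2]
tcp_rot: [1.088, -2.645, 0.707]
wrist_force: [-0.5, -0.5, 0.6]
width: 87.8
gripper_force: 0.0
```

```bash
python3 - <<'E'
from h import *
o=r.observe();print(o["t"],o["joints"].round(3),o["position"],o["wrist_force"])
print([x.round(2) for x in delta(C0+50*n,Rbar(-1))])
E
```

```text
6.1 [ 0.086  0.485 -0.816  1.289  0.757  1.837  1.704] [605.10793086  53.7435409  427.2169108 ] [-0.46983306 -0.53082354  0.5866434 ]
[array([-0.88,  0.03,  4.52]), array([0.  , 0.02, 0.  ])]
```

Good: j7 is 1.70, which leaves ample travel. Approach to 50 mm out and look.

{"name": "carry_out", "arguments": {
  "motion": [
    [-0.22,0,0.9,0,0,0,1],
    [-0.22,0,0.9,0,0,0,1],
    [-0.22,0,0.9,0,0,0,1],
    [-0.22,0,0.9,0,0,0,1],
    [0,0,0.9,0,0,0,1],
    [0,0,0,0,0,0,1]
  ]
}}

```text
t: 6.85
position: [620.6, 9.7, 320.8]
tcp_rot: [1.081, -2.646, 0.707]
wrist_force: [0.1, -0.3, -0.1]
width: 87.9
gripper_force: 0.0
```

```bash
python3 - <<'E'
from h import *
o=r.observe();print(o["t"],o["joints"].round(3),o["position"],o["wrist_force"])
print([x.round(2) for x in delta(C0,Rbar(-1))])
a=cams.grab_frame("side")[130:250,170:310];b=cams.grab_frame("top")[90:210,170:310]
cv2.imwrite('pics/d.png',cv2.resize(cv2.hconcat([a,b])[:,:,::-1],None,fx=2.8,fy=2.8,interpolation=2))
E
```

```text
6.85 [ 0.163  0.542 -0.794  1.457  0.796  1.641  1.645] [620.60095699   9.704936   320.7567056 ] [ 0.05280968 -0.2533272  -0.08806083]
[array([-0.02,  0.04,  1.95]), array([ 0.01,  0.  , -0.03])]
```

View pics/d.png

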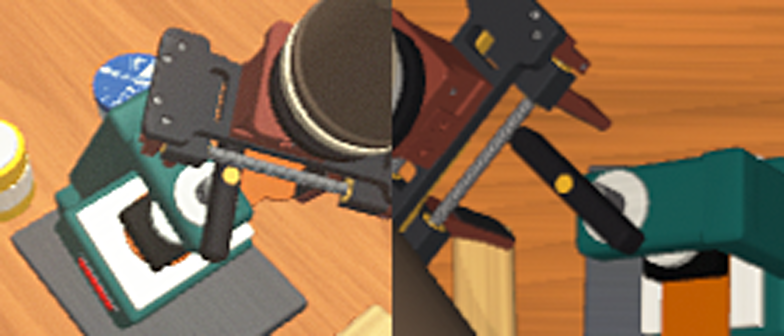

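The fingers straddle the bar, with the dot centred between them: (232,173) in the side half and (563,183) in the top half. Go in and close.

{"name": "carry_out", "arguments": {
  "motion": [
    [0,0,0.4,0,0,0,1],
    [0,0,0.4,0,0,0,1],
    [0,0,0.4,0,0,0,1],
    [0,0,0.4,0,0,0,1],
    [0,0,0.25,0,0,0,1],
    [0,0,0,0,0,0,1]
  ]
}}

```text
t: 7.7
position: [621.0, -12.3, 281.9]
tcp_rot: [1.083, -2.648, 0.707]
wrist_force: [-0.8, 0.1, -0.2]
width: 88.0
gripper_force: 0.0
```

{"name": "carry_out", "arguments": {
  "motion": [
    [0,0,0,0,0,0,0.5],
    [0,0,0,0,0,0,0.3],
    [0,0,0,0,0,0,0],
    [0,0,0,0,0,0,0],
    [0,0,0,0,0,0,0],
    [0,0,0,0,0,0,0]
  ],
  "force": 10
}}

```text
t: 8.45
position: [621.1, -11.9, 282.5]
tcp_rot: [1.084, -2.648, 0.708]
wrist_force: [0.7, 1.0, 0.5]
width: 31.5
gripper_force: 0.0
```

```bash
python3 - <<'E'
from h import *
o=r.observe();print(o)
print([x.round(2) for x in delta(C0,Rbar(-1))])
Rc=R.from_rotvec(o["tcp_rot"]);print("tool F",Rc.inv().apply(o["wrist_force"]))
E
```

```text
{'t': 8.45, 'joints': array([ 0.19797367,  0.55987645, -0.78418821,  1.52364774,  0.8190031 ,
        1.56193185,  1.62559947]), 'dq': array([-1.06354702e-03, -9.61644708e-05, -2.06427196e-04,  2.61037098e-04,
       -1.30239573e-03,  1.84989957e-03, -1.59678017e-03]), 'joint_torque': array([-1.11933026e-02, -6.11490369e+01, -9.99415576e+00, -2.66732579e+01,
        1.83788560e+00,  1.64707057e+00,  2.07483256e-02]), 'position': array([621.11022191, -11.87195416, 282.45140222]), 'tcp_rot': array([ 1.08361242, -2.64833586,  0.70767136]), 'wrist_force': array([0.73202637, 1.00706436, 0.48377589]), 'moment': array([ 0.57654116, -0.09069256, -0.01049119]), 'gripper_force': 0.0, 'width': 31.451519436322517}
[array([0.01, 0.04, 0.19]), array([-0.  ,  0.02, -0.03])]
tool F [-0.96635478 -0.06294771 -0.9199328 ]
```

{"name": "carry_out", "arguments": {
  "motion": [
    [0,0,0,0,0,0,0],
    [0,0,0,0,0,0,0],
    [0,0,0,0,0,0,0],
    [0,0,0,0,0,0,0]
  ]
}}

```text
t: 8.95
position: [620.7, -11.4, 282.2]
tcp_rot: [1.084, -2.648, 0.706]
wrist_force: [-3.4, 1.7, -1.1]
width: 18.4
gripper_force: 10.0
```

{"name": "carry_out", "arguments": {
  "motion": [
    [0,0,0,0,0,0,0],
    [0,0,0,0,0,0,0]
  ],
  "force": 40
}}

```text
t: 9.2
position: [620.7, -11.5, 282.1]
tcp_rot: [1.084, -2.648, 0.706]
wrist_force: [-4.1, 3.2, -1.7]
width: 17.8
gripper_force: 39.8
```

```bash
cat >> h.py <<'E'
def st():
    o=r.observe();Rc=R.from_rotvec(o["tcp_rot"]);a=(Rbar(-1).inv()*Rc).as_rotvec()
    print("t",o["t"],"q",o["joints"].round(2),"w",o["width"],"g",o["gripper_force"])
    print("F",Rc.inv().apply(o["wrist_force"]).round(1),"M",Rc.inv().apply(o["moment"]).round(2),"turn",a.round(3),"off",Rc.inv().apply(o["position"]-C0).round(1))
E
python3 -c "
from h import *
st()"
```

```text
t 9.2 q [ 0.2   0.56 -0.78  1.52  0.82  1.56  1.63] w 17.7700361232155 g 39.764652801677585
F [ 0.4  5.4 -0.1] M [-1.48 -0.23  0.02] turn [-0.001 -0.003  0.003] off [-0.2 -0.4 -4.7]
```

{"name": "carry_out", "arguments": {
  "motion": [
    [0,0,0.009,0,0,0.5,0],
    [0,0,0.009,0,0,0.5,0],
    [0,0,0.009,0,0,0.5,0],
    [0,0,0.009,0,0,0.5,0],
    [0,0,0.009,0,0,0.5,0]
  ]
}}

```text
t: 9.82
position: [620.7, -12.1, 281.2]
tcp_rot: [0.621, -2.869, 0.765]
wrist_force: [-4.3, 3.1, -1.2]
width: 17.9
gripper_force: 39.8
```

```bash
python3 -c "
from h import *
st()"
```

```text
t 9.825 q [ 0.16  0.54 -0.73  1.53  0.79  1.54  1.29] w 17.942501410397142 g 39.751893706270494
F [ 2.6  4.8 -0.5] M [-1.32  0.23 -0.13] turn [-0.001 -0.003  0.354] off [-0.3 -0.4 -3.6]
```

Turning smoothly; continue.

{"name": "carry_out", "arguments": {
  "motion": [
    [0,0,0.014,0,0,0.8,0],
    [0,0,0.014,0,0,0.8,0],
    [0,0,0.014,0,0,0.8,0],
    [0,0,0.014,0,0,0.8,0],
    [0,0,0.014,0,0,0.8,0],
    [0,0,0.014,0,0,0.8,0],
    [0,0,0.014,0,0,0.8,0],
    [0,0,0.014,0,0,0.8,0],
    [0,0,0.014,0,0,0.8,0],
    [0,0,0.014,0,0,0.8,0]
  ]
}}

```text
t: 11.08
position: [620.7, -14.0, 278.2]
tcp_rot: [0.976, 2.706, -0.722]
wrist_force: [-4.2, 2.2, -0.8]
width: 17.9
gripper_force: 39.8
```

```bash
cat >> h.py <<'E'
def red(save=None):
    f=cams.grab_frame("side");b=f[200:270,170:245].astype(int)
    m=(b[...,0]>110)&(b[...,1]<60)&(b[...,2]<60);y,x=np.nonzero(m);print("red",m.sum(),(x.mean()+170).round(1) if m.any() else None,(y.mean()+200).round(1) if m.any() else None)
    if save: cv2.imwrite(save,cv2.resize(f[140:260,150:310,::-1],None,fx=4,fy=4))
E
python3 -c "
from h import *
st();red('pics/e.png')
b=cv2.imread('pics/side0.png')[200:270,170:245].astype(int);print(((b[...,2]>110)&(b[...,1]<60)&(b[...,0]<60)).sum())"
```

```text
t 11.075 q [ 0.05  0.5  -0.54  1.54  0.72  1.47  0.23] w 17.877570626003763 g 39.75364071317017
F [ 4.7 -0.9 -0.4] M [-0.11  1.14 -0.1 ] turn [-0.002 -0.002  1.473] off [-0.6 -0.   0. ]
red 30 205.2 231.8
36
```

View pics/e.png

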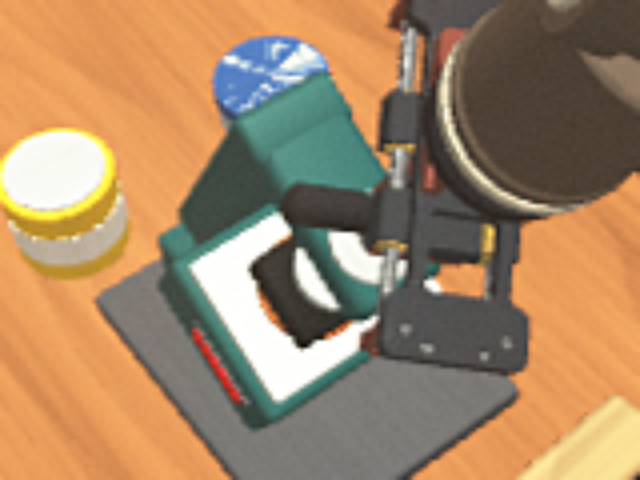

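The handle has turned with the gripper and the tab is still flush, a thin red line at about (205,232). Continue in checked steps.

{"name": "carry_out", "arguments": {
  "motion": [
    [0,0,0.014,0,0,0.8,0],
    [0,0,0.014,0,0,0.8,0],
    [0,0,0.014,0,0,0.8,0],
    [0,0,0.014,0,0,0.8,0],
    [0,0,0.014,0,0,0.8,0],
    [0,0,0.014,0,0,0.8,0]
  ]
}}

```text
t: 11.88
position: [620.6, -15.1, 276.4]
tcp_rot: [1.734, 2.143, -0.571]
wrist_force: [-5.1, 1.9, -0.7]
width: 18.0
gripper_force: 39.8
```

```bash
python3 -c "
from h import *
st();red()"
```

```text
t 11.875 q [-0.02  0.48 -0.43  1.55  0.67  1.44 -0.41] w 17.997342718441235 g 39.756249245256186
F [ 3.  -4.6 -0.4] M [ 0.84  0.96 -0.16] turn [-3.000e-03 -1.000e-03  2.141e+00] off [-0.5  0.2  2.1]
red 35 204.2 231.0
```

{"name": "carry_out", "arguments": {
  "motion": [
    [0,0,0.009,0,0,0.5,0],
    [0,0,0.009,0,0,0.5,0],
    [0,0,0.009,0,0,0.5,0],
    [0,0,0.009,0,0,0.5,0],
    [0,0,0.009,0,0,0.5,0]
  ]
}}

```text
t: 12.55
position: [620.6, -15.7, 275.5]
tcp_rot: [2.041, 1.78, -0.475]
wrist_force: [-5.1, 2.9, 0.1]
width: 17.8
gripper_force: 39.8
```

```bash
python3 -c "
from h import *
st();red()"
```

```text
t 12.55 q [-0.05  0.47 -0.38  1.55  0.65  1.42 -0.74] w 17.849638551214454 g 39.75840058643371
F [ 1.7 -5.4 -1.5] M [ 1.26  0.56 -0.17] turn [-3.000e-03 -1.000e-03  2.487e+00] off [-0.4  0.3  3.2]
red 31 204.6 231.5
```

{"name": "carry_out", "arguments": {
  "motion": [
    [0,0,0.009,0,0,0.5,0],
    [0,0,0.009,0,0,0.5,0],
    [0,0,0.009,0,0,0.5,0],
    [0,0,0.009,0,0,0.5,0],
    [0,0,0.009,0,0,0.5,0]
  ]
}}

```text
t: 13.22
position: [620.5, -16.2, 274.5]
tcp_rot: [2.287, 1.379, -0.368]
wrist_force: [-4.7, 1.9, 0.6]
width: 17.9
gripper_force: 39.8
```

```bash
python3 -c "
from h import *
st();red()"
```

```text
t 13.225 q [-0.09  0.47 -0.32  1.56  0.63  1.4  -1.08] w 17.891917919987065 g 39.759861789643764
F [-1.  -4.8 -1.5] M [ 1.45  0.04 -0.27] turn [-0.003 -0.     2.837] off [-0.3  0.4  4.3]
red 34 204.2 231.0
```

{"name": "carry_out", "arguments": {
  "motion": [
    [0,0,0.009,0,0,0.5,0],
    [0,0,0.009,0,0,0.5,0],
    [0,0,0.009,0,0,0.5,0],
    [0,0,0.009,0,0,0.5,0]
  ]
}}

```text
t: 13.78
position: [620.5, -16.6, 273.8]
tcp_rot: [2.436, 1.038, -0.277]
wrist_force: [-5.8, 3.5, 0.1]
width: 17.8
gripper_force: 39.8
```

```bash
python3 -c "
from h import *
st();red()"
```

```text
t 13.775 q [-0.12  0.46 -0.28  1.56  0.61  1.39 -1.34] w 17.826491760324874 g 39.76177857723087
F [-1.8 -6.2 -1.9] M [ 1.44 -0.37 -0.27] turn [-3.000e-03  0.000e+00  3.116e+00] off [-0.2  0.4  5.1]
red 33 204.6 231.7
```

{"name": "carry_out", "arguments": {
  "motion": [
    [0,0,0.009,0,0,0.5,0],
    [0,0,0.009,0,0,0.5,0],
    [0,0,0.009,0,0,0.5,0],
    [0,0,0.009,0,0,0.5,0]
  ]
}}

```text
t: 14.32
position: [620.5, -17.1, 273.0]
tcp_rot: [2.541, 0.685, -0.183]
wrist_force: [-5.0, 2.7, -0.5]
width: 17.8
gripper_force: 39.8
```

```bash
python3 -c "
from h import *
st();red('pics/g.png')"
```

```text
t 14.325 q [-0.15  0.46 -0.23  1.57  0.6   1.38 -1.61] w 17.806136074826384 g 39.76295436441433
F [-3.  -4.7 -0.9] M [ 1.25 -0.81 -0.29] turn [ 3.000e-03 -1.000e-03 -2.888e+00] off [-0.1  0.4  6. ]
red 140 201.0 236.0
```

View pics/g.png

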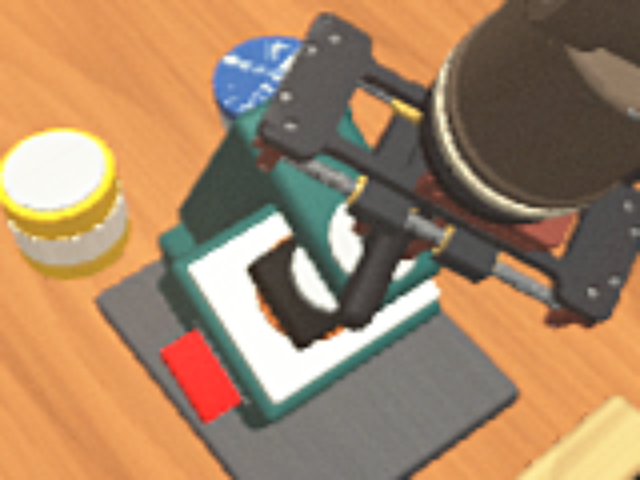

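The tab is out, now a wide red block at about (201,236). Release and back off along the screw.

{"name": "carry_out", "arguments": {
  "motion": [
    [0,0,0,0,0,0,0.5],
    [0,0,0,0,0,0,0.5],
    [0,0,0,0,0,0,0.5],
    [0,0,0,0,0,0,0.5]
  ]
}}

```text
t: 14.88
position: [621.3, -17.4, 273.2]
tcp_rot: [2.541, 0.684, -0.18]
wrist_force: [0.3, 0.1, 0.3]
width: 43.7
gripper_force: 0.0
```

{"name": "carry_out", "arguments": {
  "motion": [
    [0,0,-0.3,0,0,0,0.5],
    [0,0,-0.5,0,0,0,0.5],
    [0,0,-0.7,0,0,0,0.5],
    [0,0,-0.8,0,0,0,0.5],
    [0,0,-0.8,0,0,0,0.5],
    [0,0,-0.8,0,0,0,0.5],
    [0,0,-0.8,0,0,0,0.5],
    [0,0,0,0,0,0,0.5],
    [0,0,0,0,0,0,0.5]
  ]
}}

```text
t: 16.0
position: [620.8, 41.2, 374.8]
tcp_rot: [2.541, 0.684, -0.18]
wrist_force: [-0.2, -0.2, -0.7]
width: 44.1
gripper_force: 0.0
```

```bash
python3 -c "
from h import *
st();red('pics/k.png')"
```

```text
t 16.0 q [-0.23  0.42 -0.25  1.38  0.56  1.61 -1.57] w 44.090293017171334 g 0.0
F [-0.1 -0.2  0.7] M [0.4  0.26 0.02] turn [ 0.005 -0.    -2.887] off [   0.3    0.9 -111.3]
red 104 200.8 236.7
```

View pics/k.png

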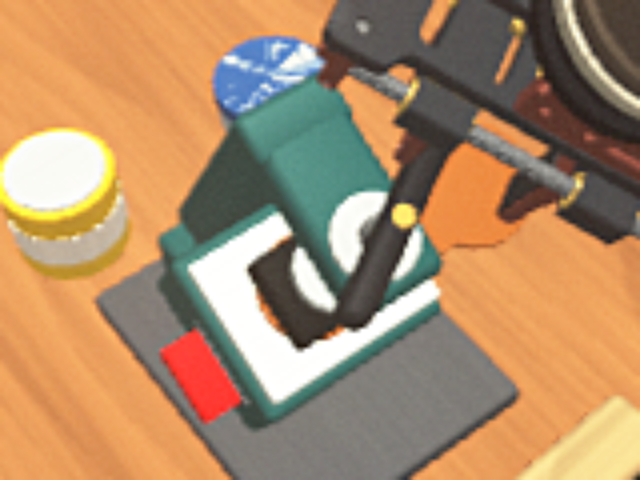

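The gripper is clear of the handle, the tab is still out at about (201,237), and the tins and brush visible in the crop haven't moved.

```bash
python3 -c "
from rig import r
print(r.sign_off())"
```

```text
the job is handed in; nothing more can be done
None
```

I turned the T-handle clockwise until the red tab popped out, stopped within about 0.3 rad (0.05 turn) of the pop, then let go and backed the gripper clear. The heel is left clamped, the job took 16 s, the tins and brush look untouched, and it is handed in.

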